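# Close the cotton-pad canister with its lid

## Task

Close the wide steel canister of cotton pads on the lash table: pick the large lid up by its knob and set it down gently, not dropped, on the canister's rim so that it sits fully home and level. Leave the canister standing where it is, and leave the narrow steel jar and the small lid alone.

Things in the scene. Friction and masses are not known exactly. Their poses are not given: they have to be found in the camera images.
- canister: Wide open round can of plain steel, 104 mm outside diameter, 60 mm tall, walls 4 mm (mouth 96 mm across), white cotton pads inside, clear of the lid. Loose, 600 g. Origin: centre of its underside; z up, rim 60 mm above. With the large lid fully home, its plate rests on this rim (lid origin 46 mm above this origin), its plug having 8 mm of play all round.
- lid: The large lid, plain steel, loose, 250 g or a third more or less: round plate 118 mm across, 4 mm thick; under it a tapered plug 14 mm deep, 60 mm across at the bottom, 80 mm at the plate; on top a central round knob 24 mm across, 30 mm tall. Lies on its plug, knob up. Origin: centre of the plug's underside; z up; plate 14 to 18 mm, knob 18 to 48 mm above it.
- small_jar: Narrow open-topped round jar of plain steel, 60 mm outside diameter, 55 mm tall, walls 4 mm; loose; a bystander. Origin: centre of its underside; z up.
- small_lid: The small lid, plain steel, loose; a bystander: round plate 74 mm in diameter, with a plug 10 mm deep below and a knob 20 mm in diameter and 26 mm tall above; total height 40 mm. It lies knob up. Origin: centre of the plug's underside; z up.
Not all that is in view belongs to the job. Leave any orange, purple or red look-alike of the lid alone.

How it is judged:
By the outcome, as a careful person would: the job done as asked, in the order asked, and still so for the second after the job is handed in, with the robot touching nothing.
It also fails if it takes over 35 s, if anything falls off the work surface, if the arm or the gripper's body presses on something with over 40 N, if the wrist force passes 120 N, or if a joint passes its speed limit or range.

## Robot

A 6-joint arm with a two-finger parallel gripper is mounted at the origin on the work surface. World frame = base frame: x ahead of the robot, y to its left, z up, the work surface at z = 0. Lengths are in m, angles in rad, forces in N, time in s.
With the tool pointing down it reaches from about 0.275 to 0.875 m from the base axis. Payload 12.5 kg.
Tool frame: the origin (TCP) lies at the very end of the fingers, on their centre line; the grasp point (between the pads) lies 19 mm behind it; x points along the fingers, y is the direction in which the jaws open and shut, and the axes are right-handed (so a half turn about x gives the same grasp; the last joint's range is limited). The gripper opens to 85 mm and grips with 20 to 120 N. Pads are 22 mm wide; open, the fingers measure 114 mm over their backs; the gripper's body (76 mm by 85 mm) begins 54 mm behind the grasp point. The pads swing forward as they close: fully open they stand 13 mm farther back than shut.
Start: joints at [1.216, 0.351, 1.652, -0, 1.139, -0.085], TCP at [0.147, 0.53, 0.231] pointing down, gripper open.
Joint ranges: [-2.75, 2.75], [-0.79, 2.1], [0.01, 2.65], [-1.57, 4.71], [0.07, 3.14], [-2.87, 2.87]. Speed limits (rad/s): [2.22, 2.22, 2.79, 3.14, 3.14, 3.14].

## Interface

Orientations are given as a 3x3 rotation matrix whose columns are the frame's x, y, z axes.
In Python, from bench import manip gives the robot as it stands. Calls block until the motion is done:
- manip.move_ptp(position, orientation): joint-space move of the TCP to a pose.
- manip.move_l(position, attitude=None, max_speed=0.15): straight line of the TCP; attitude=None keeps the orientation; max_speed is the mean speed in m/s.
- manip.move_j(angles): joint-space move.
- manip.set_gripper(opening, effort=None): opening from 0.0 (shut) to 1.0 (fully open); effort is the grip in N (None keeps the last); returns when the fingers have stopped.
- manip.dwell(seconds).
- manip.inverse_kinematics(position, orientation): joint angles nearest the present ones, or None.
- manip.grab_frame(name): name is "scene" or "top" or "wrist"; returns (picture, depth): 420x560x3 uint8, red, green, blue; 420x560 float32, m along the optical axis (not along the pixel's ray), 0 where there is no reading.
- manip.get_calibration(name): a dict with "camera_matrix" (3x3 intrinsics, pixels), "k1" (the pictures are not rectified: a ray, as slopes to the right and down, at radius r is drawn at 1 + k1 r^2 times it, then the intrinsics apply), "R" (3x3) and "t" (3): a world point X has camera coordinates R X + t. Camera axes: x right, y down, z forward; pixel columns grow to the right and rows downward; lengths in m; the calibration is good to about 2 mm. A picture is of the moment at which its call begins: read the wrist's pose just before it. get_calibration takes no time and is no camera call; for the wrist camera it gives the pose at the moment of the call.
A pose or a line that the arm cannot do raises manip.Unreachable and nothing moves.
- manip.sign_off(): hands the job in, once; it reports no verdict.
Trained networks look in the newest picture that a camera, given by its name, has taken for a name from the list of things; names that differ only in an ending like _2 or _b are one class to them, and where a whole thing is asked for, a point or a joint stands for the part that bears it (a point fixed in the world has none). Each returns a list of dicts, best first, with "confidence" (0 to 1); they miss things now and then, are a little off and sometimes report something else, mostly with a low value. They report only what shows in the picture. A call takes as long as a camera call. They do not tell look-alikes from the thing itself.
- manip.look_for(camera, name): "at" ([x, y, z] in m, in world coordinates, good to about 4 mm: the middle of the surface that is visible of it).
Readings, each from a call of its own:
- manip.current_time(): time.
- manip.current_qpos(): joint angles.
- manip.current_joint_vel(): joint speeds.
- manip.current_joint_torque(): joint torques, N m.
- manip.current_ee_pos(): TCP position.
- manip.current_tcp_rot(): TCP orientation.
- manip.current_force(): force on the tool from outside, world axes, zero at the start.
- manip.current_ft_torque(): the same for the moment, N m.
- manip.current_grip_width(): opening from 0.0 (shut) to 1.0 (fully open).
Only numpy, scipy, OpenCV 4.12 (cv2) and the standard library are available. Lean on these libraries where they do the work, as an engineer would, in place of code of your own. Each camera call takes 0.05 s, during which the arm holds its last target.

## Working session

There is one attempt and no reset: what is moved stays moved. The work goes in short steps, each a Python script; the robot and the scene stay as the last script left them, time stands still between calls to the robot, and variables do not carry over. Pictures are saved under pics/ and viewed, and the job is handed in when it is done.

```bash
mkdir -p pics
python3 - <<'E'
from bench import manip
import cv2
for n in("scene","top"):
    p,d=manip.grab_frame(n); cv2.imwrite(f"pics/{n}0.png",p[:,:,::-1])
    for o in("canister","lid","small_jar","small_lid"):
        print(n,o,[( [round(float(v),3) for v in r["at"]],round(r["confidence"],2)) for r in manip.look_for(n,o)])
print(manip.current_time())
E
```

```text
scene canister [([0.523, 0.22, 0.043], 0.84)]
scene lid [([0.233, 0.351, 0.016], 0.97), ([0.275, -0.479, 0.016], 0.93), ([0.482, -0.023, 0.019], 0.89), ([0.227, -0.302, 0.018], 0.56)]
scene small_jar [([0.508, -0.226, 0.038], 0.56)]
scene small_lid [([0.64, 0.023, 0.009], 0.85)]
top canister [([0.518, 0.237, 0.041], 0.75)]
top lid [([0.218, -0.302, 0.018], 0.98), ([0.474, -0.013, 0.018], 0.86), ([0.227, 0.352, 0.019], 0.84), ([0.269, -0.466, 0.019], 0.7)]
top small_jar [([0.506, -0.223, 0.014], 0.56)]
top small_lid [([0.628, 0.027, 0.011], 0.58)]
0.5
```

View pics/scene0.png

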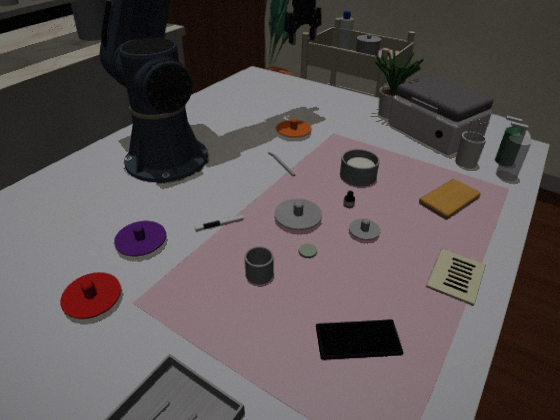

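View pics/top0.png

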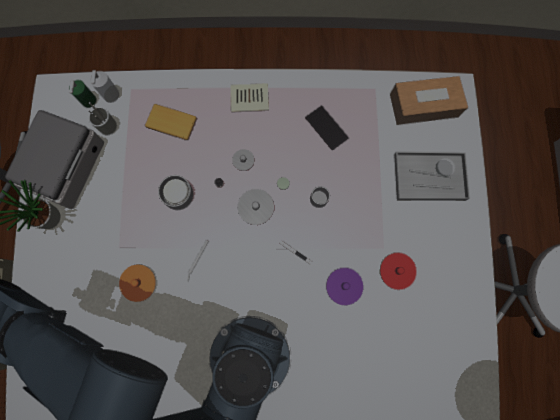

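The pictures show four lid-shaped things. In the scene view they are plain steel at (298,212), orange at (294,128), purple at (140,238) and red at (91,295). Only the steel one fits, and at (256,206) in top it is clearly larger than the small lid at (243,159). The canister with white pads is at (176,192) in top, and a small black bottle stands next to it at (219,182). Next I'll measure from depth and confirm with a crop.

```bash
cat > h.py <<'E'
from bench import manip
import numpy as np, cv2
from scipy.optimize import least_squares
def cloud(d,c):
    K=np.array(c["camera_matrix"]);h,w=d.shape
    u,v=np.meshgrid(np.arange(w),np.arange(h))
    dist=np.array([c["k1"],0,0,0,0.])
    p=cv2.undistortPoints(np.stack([u,v],-1).reshape(-1,1,2).astype(float),K,dist).reshape(h,w,2)
    X=np.concatenate([p*d[...,None],d[...,None]],-1)
    W=(X-np.array(c["t"]))@np.array(c["R"])
    W[d<=0]=np.nan
    return W
def circ(P,r=None):
    m=np.median(P,0)
    f=lambda q: np.hypot(P[:,0]-q[0],P[:,1]-q[1])-q[2]
    s=least_squares(f,[m[0],m[1],r or .05],loss="soft_l1",f_scale=.002);return s.x,np.std(f(s.x))
def near(W,xy,rad,z0,z1):
    return W[(np.hypot(W[...,0]-xy[0],W[...,1]-xy[1])<rad)&(W[...,2]>z0)&(W[...,2]<z1)]
def report(W):
    for nm,xy,rad,bands in(("can",(.518,.232),.09,[(.052,.07)]),("lid",(.475,-.016),.09,[(.010,.026),(.04,.06)])):
        for b in bands:
            P=near(W,xy,rad,*b)
            if len(P)<8: print(nm,b,len(P));continue
            H=cv2.convexHull(P[:,:2].astype(np.float32))[:,0]
            (cx,cy),r=cv2.minEnclosingCircle(P[:,:2].astype(np.float32))
            print(nm,b,len(P),"mean",P.mean(0).round(4),"medz",np.median(P[:,2]).round(4),"mec",np.round([cx,cy,r],4),"hullfit",np.round(circ(H)[0],4),"allfit",np.round(circ(P)[0],4))
E
python3 - <<'E'
from h import *
for n in("top","scene"):
    p,d=manip.grab_frame(n);W=cloud(d,manip.get_calibration(n));print(n);report(W)
    c=(p[120:250,130:330] if n=="top" else p[140:250,230:410])
    cv2.imwrite(f"pics/{n}_crop.png",cv2.resize(c,None,fx=4,fy=4,interpolation=cv2.INTER_CUBIC)[:,:,::-1])
q=manip.get_calibration("wrist");R=manip.current_tcp_rot();print(np.round(np.array(R),3).tolist())
print("cam pos in tcp",np.array(R).T@(-np.array(q["R"]).T@q["t"]-manip.current_ee_pos()), "axis in tcp",np.array(R).T@np.array(q["R"])[2],q["camera_matrix"])
E
```

```text
top
can (0.052, 0.07) 155 mean [0.5182 0.2454 0.0587] medz 0.059 mec [0.5174 0.2423 0.0536] hullfit [0.5185 0.2423 0.0521] allfit [0.518  0.2415 0.05  ]
lid (0.01, 0.026) 971 mean [ 0.4744 -0.0155  0.0176] medz 0.0175 mec [ 0.4852 -0.0235  0.0709] hullfit [ 0.4751 -0.0156  0.0581] allfit [ 0.4755 -0.0152  0.0425]
lid (0.04, 0.06) 42 mean [ 0.474  -0.0151  0.0466] medz 0.0461 mec [ 0.4738 -0.0151  0.0115] hullfit [ 0.4742 -0.0151  0.0106] allfit [ 0.4741 -0.015   0.0082]
scene
can (0.052, 0.07) 241 mean [0.5211 0.2351 0.057 ] medz 0.0574 mec [0.518  0.2396 0.0541] hullfit [0.5194 0.2402 0.052 ] allfit [0.5197 0.2397 0.0495]
lid (0.01, 0.026) 1065 mean [ 0.4784 -0.0218  0.0188] medz 0.0188 mec [ 0.4766 -0.0159  0.061 ] hullfit [ 0.4755 -0.0163  0.0593] allfit [ 0.4744 -0.0147  0.0443]
lid (0.04, 0.06) 63 mean [ 0.4775 -0.0204  0.0467] medz 0.0481 mec [ 0.4759 -0.0187  0.0116] hullfit [ 0.4762 -0.0186  0.0108] allfit [ 0.4769 -0.0189  0.0082]
[[0.0, 0.267, 0.964], [-0.0, 0.964, -0.267], [-1.0, -0.0, 0.0]]
cam pos in tcp [-0.14186787 -0.00096779 -0.07138199] axis in tcp [ 9.61495007e-01 -1.00349356e-05  2.74822400e-01] [[317.77342415   0.         280.51000594]
 [  0.         317.77342415 211.08903487]
 [  0.           0.           1.        ]]
```

View pics/top_crop.png

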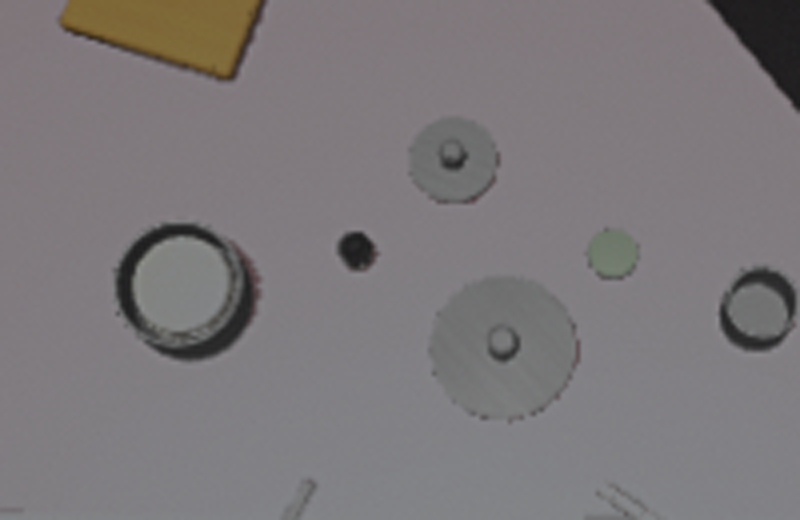

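The crop confirms that the plain steel, large lid at top (256,206) is the one. Its fitted radii of 58–59 mm for the plate and 52 mm for the can match the sizes given. Next I'll view the canister and then the lid with the wrist camera.

Run:
```python
from h import *
R=np.array([[0,0,1],[0,1,0],[-1,0,0.]])
for nm,xy in(("can",(.5187,.2413)),("lid",(.475,-.0165))):
    manip.move_ptp([xy[0],xy[1],.23],R)
    if nm=="lid": manip.set_gripper(.7)
    c=manip.get_calibration("wrist");p,d=manip.grab_frame("wrist");W=cloud(d,c);report(W)
    if nm=="can":
        B=near(W,(.5187,.2413),.13,.01,.12); r=np.hypot(B[:,0]-.5187,B[:,1]-.2413); B=B[r>.06]
        print("neighbours",len(B), B.min(0).round(3),B.max(0).round(3),r[r>.06].min().round(3))
    cv2.imwrite(f"pics/w_{nm}.png",p[:,:,::-1])
print(manip.current_time(),manip.current_qpos(),manip.current_force(),manip.current_ee_pos())
```

```text
can (0.052, 0.07) 1509 mean [0.5175 0.2413 0.0585] medz 0.059 mec [0.5158 0.2412 0.052 ] hullfit [0.5157 0.2411 0.0517] allfit [0.5153 0.2411 0.0495]
lid (0.01, 0.026) 7500 mean [ 0.4703 -0.0131  0.0173] medz 0.0173 mec [ 0.4719 -0.016   0.0597] hullfit [ 0.472  -0.0161  0.059 ] allfit [ 0.472  -0.0181  0.0432]
lid (0.04, 0.06) 436 mean [ 0.4717 -0.0134  0.046 ] medz 0.0466 mec [ 0.4722 -0.0154  0.0126] hullfit [ 0.4719 -0.0155  0.0119] allfit [ 0.4718 -0.0141  0.0083]
neighbours 103 [0.542 0.113 0.01 ] [0.559 0.12  0.026] 0.126
can (0.052, 0.07) 1625 mean [0.5153 0.2377 0.0572] medz 0.0581 mec [0.5153 0.2406 0.0528] hullfit [0.5157 0.2399 0.0517] allfit [0.5153 0.2395 0.0496]
lid (0.01, 0.026) 7832 mean [ 0.4703 -0.0165  0.0174] medz 0.0174 mec [ 0.4728 -0.0164  0.0592] hullfit [ 0.4726 -0.0165  0.0587] allfit [ 0.4729 -0.0165  0.0425]
lid (0.04, 0.06) 395 mean [ 0.4719 -0.0166  0.0466] medz 0.0469 mec [ 0.4728 -0.0164  0.012 ] hullfit [ 0.4727 -0.0164  0.0117] allfit [ 0.472  -0.0165  0.0082]
3.825 [-1.32156023e-01  2.16183415e-01  1.83871889e+00  6.84500430e-06
  1.08674264e+00 -1.70338975e+00] [-0.74107012  0.17588517 -0.24958352] [ 0.47506673 -0.01624035  0.22997434]
```

Run:
```python
from h import *
x,y=.4737,-.0165
manip.move_l([x,y,.07],max_speed=.15)
manip.move_l([x,y,.023],max_speed=.06)
print("F",manip.current_force())
manip.set_gripper(0.0,50)
print("w",manip.current_grip_width(),manip.current_force(),manip.current_ee_pos())
manip.move_l([x,y,.05],max_speed=.06)
manip.dwell(.2)
print(manip.current_grip_width(),manip.current_force(),manip.current_ft_torque())
manip.move_l([x,y,.15],max_speed=.12)
c=manip.get_calibration("wrist");p,d=manip.grab_frame("wrist")
W=cloud(d,c);P=near(W,(x,y),.08,.11,.2)
H=cv2.convexHull(P[:,:2].astype(np.float32))[:,0];print(len(P),circ(H),np.median(P[:,2]))
cv2.imwrite("pics/w_lift.png",p[:,:,::-1]);print(manip.current_time(),manip.current_force())
p,d=manip.grab_frame("scene");cv2.imwrite("pics/s_lift.png",cv2.resize(p[120:280,200:420],None,fx=3,fy=3)[:,:,::-1])
```

```text
F [ 1.0010902   0.02713195 -1.47130533]
w 0.25872920309054365 [-1.71525515  0.3872443   6.22770273] [ 0.47386563 -0.01652377  0.02349842]
0.25834494891367993 [ 0.43052707 -0.92663967 -3.05468194] [-0.02171961 -0.00785091  0.00975887]
34955 (array([ 0.47178622, -0.01698831,  0.05876135]), np.float64(0.000204228914987991)) 0.14341884624450543
8.2333 [ 0.29978271  0.67111825 -4.04739675]
```

View pics/w_lift.png

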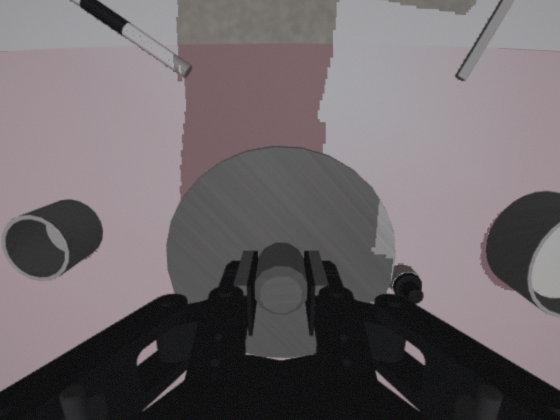

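View pics/s_lift.png

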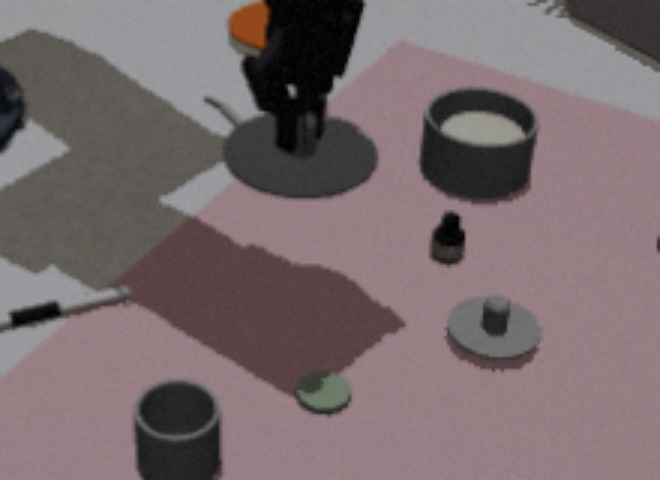

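The pictures show the lid held by the knob, roughly level: knob at (280,290) in wrist, lid at (300,155) in the scene crop. Next I'll carry it over the canister, checking its tilt and offset before descending.

Run:
```python
from h import *
x,y=.5175,.2413
R=np.array([[0,0,1],[0,1,0],[-1,0,0.]])
manip.move_l([x,y,.15],R,max_speed=.15)
manip.dwell(.2)
c=manip.get_calibration("wrist");p,d=manip.grab_frame("wrist");W=cloud(d,c)
P=near(W,(x,y),.07,.125,.16); H=cv2.convexHull(P[:,:2].astype(np.float32))[:,0];print(circ(H)[0])
Q=P[np.abs(P[:,2]-np.median(P[:,2]))<.006];A=np.c_[Q[:,:2]-[x,y],np.ones(len(Q))];print("plane",np.linalg.lstsq(A,Q[:,2],rcond=None)[0])
for n in("top","scene"):
    p2,d2=manip.grab_frame(n);W2=cloud(d2,manip.get_calibration(n));P=near(W2,(x,y),.08,.125,.16)
    H=cv2.convexHull(P[:,:2].astype(np.float32))[:,0];print(n,len(P),circ(H))
    P=near(W2,(x,y),.07,.052,.066); print(len(P),circ(P)[0] if len(P)>20 else "")
cv2.imwrite("pics/w_over.png",p[:,:,::-1]);cv2.imwrite("pics/s_over.png",cv2.resize(p2[60:220,240:460],None,fx=3,fy=3)[:,:,::-1])
print(manip.current_time(),manip.current_ee_pos(),manip.current_force())
```

```text
[0.51613719 0.24039167 0.05878639]
plane [-0.00026857 -0.00134347  0.1438288 ]
top 217 (array([0.51930852, 0.23696085, 0.0559686 ]), np.float64(0.003870602134573956))
38 [0.51799764 0.24586239 0.05328023]
scene 694 (array([0.52119216, 0.23892883, 0.05896825]), np.float64(0.0006892449789354572))
247 [0.51995644 0.23928999 0.04958151]
10.525 [0.5175274  0.24117186 0.15002835] [-0.03362946  0.15587214 -2.98091994]
```

View pics/s_over.png

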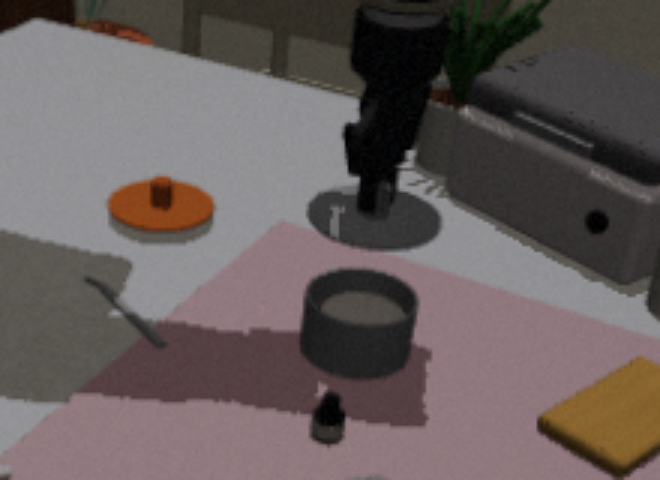

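The lid is level (slope under 0.2%) and within about 1 mm of the can's axis in both the wrist and scene views. Next is a slow descent that watches the force.

Run:
```python
from h import *
x,y=.5175,.2413
manip.move_l([x,y,.09],max_speed=.08)
manip.move_l([x,y,.076],max_speed=.04)
manip.dwell(.1)
f0=np.array(manip.current_force());print(f0)
z=.076
while z>.066:
    z-=.001; manip.move_l([x,y,z],max_speed=.02); manip.dwell(.05)
    f=np.array(manip.current_force()); print(round(z,4),(f-f0).round(2),manip.current_ee_pos()[2].round(4))
    if f[2]-f0[2]>3.5: break
print(manip.current_time())
c=manip.get_calibration("wrist");p,d=manip.grab_frame("wrist");cv2.imwrite("pics/w_set.png",p[:,:,::-1])
p,d=manip.grab_frame("scene");cv2.imwrite("pics/s_set.png",cv2.resize(p[100:220,270:450],None,fx=4,fy=4)[:,:,::-1])
```

```text
[-0.20035459 -0.66480936 -2.75212757]
0.075 [-0.26  1.27 -0.76] 0.0751
0.074 [ 0.1   1.04 -0.15] 0.074
0.073 [ 0.94  0.33 -0.61] 0.073
0.072 [-0.01  0.54 -0.38] 0.072
0.071 [-0.65 -0.26 -0.12] 0.071
0.07 [-0.31  0.76  0.21] 0.07
0.069 [-2.85 -1.17  8.63] 0.0695
14.125
```

View pics/s_set.png

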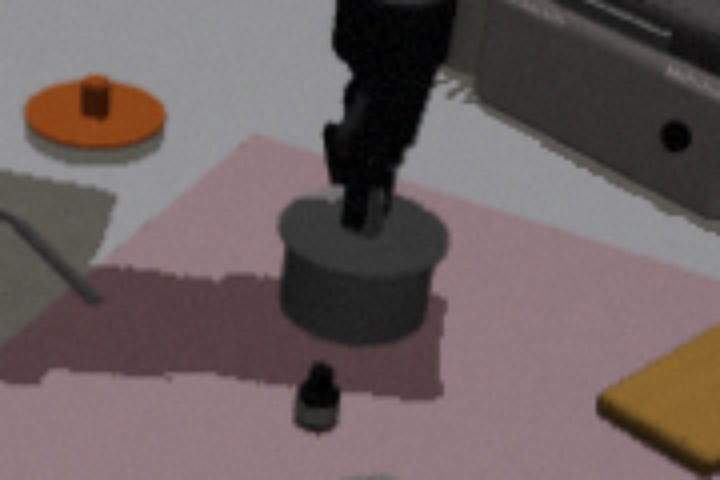

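Contact came at TCP z 0.0695, exactly the fully-home height, and the lid sits on the can at (360,235) in the crop. Next I'll release and retreat.

Run:
```python
from h import *
x,y=.5175,.2413
manip.set_gripper(.4);manip.set_gripper(.75)
manip.dwell(.1);print(manip.current_force())
manip.move_l([x,y,.13],max_speed=.06)
manip.move_l([x,y,.25],max_speed=.15)
manip.dwell(.3)
c=manip.get_calibration("wrist");p,d=manip.grab_frame("wrist");W=cloud(d,c)
P=near(W,(x,y),.075,.055,.075); H=cv2.convexHull(P[:,:2].astype(np.float32))[:,0];print(circ(H)[0])
Q=P[np.abs(P[:,2]-np.median(P[:,2]))<.006];A=np.c_[Q[:,:2]-[x,y],np.ones(len(Q))];print("plane",np.linalg.lstsq(A,Q[:,2],rcond=None)[0])
K=near(W,(x,y),.03,.085,.11);print("knob",K.mean(0),np.median(K[:,2]))
cv2.imwrite("pics/w_fin.png",p[:,:,::-1])
p,d=manip.grab_frame("scene");cv2.imwrite("pics/s_fin.png",cv2.resize(p[100:280,230:450],None,fx=3,fy=3)[:,:,::-1])
W=cloud(d,manip.get_calibration("scene"));B=near(W,(x,y),.058,.012,.045);print("wall",circ(B)[0])
print(manip.current_time(),manip.current_force())
```

```text
[ 0.25021723 -0.69719102  0.34240464]
[0.51642214 0.24082091 0.05871446]
plane [ 0.00130947 -0.00035522  0.06342928]
knob [0.5155216  0.24076896 0.09249285] 0.09287512276931273
wall [0.51826956 0.24225426 0.05225719]
17.5167 [ 0.08631406  0.5862928  -0.58656256]
```

View pics/s_fin.png

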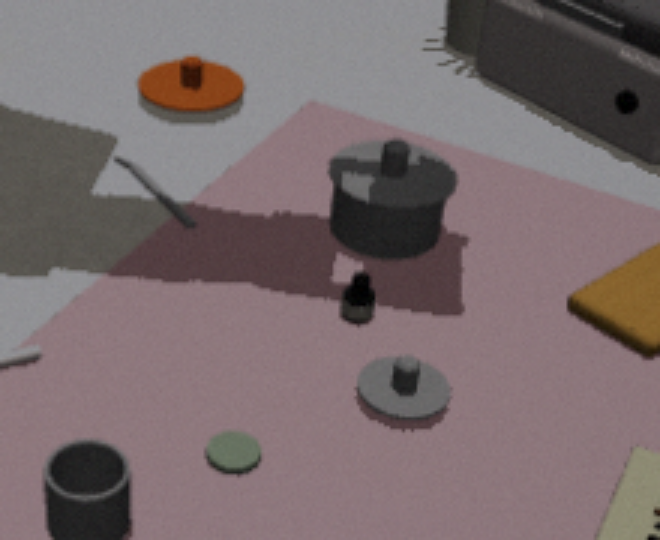

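View pics/w_fin.png

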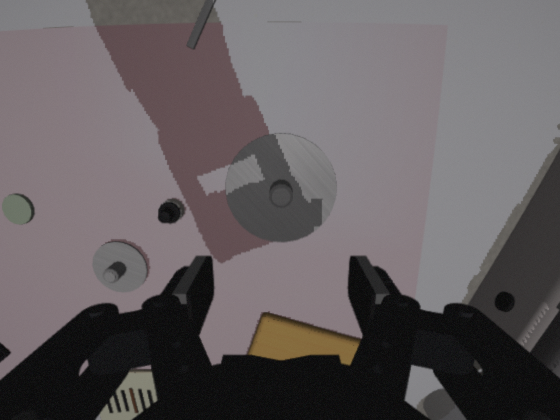

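The lid sits level on the can: knob at (395,158) in the scene crop, plate centred at (281,187) in wrist. The small jar, small lid and bottle are unmoved.

```bash
python3 -c "
from bench import manip
manip.sign_off();print(manip.current_time())"
```

```text
the job is handed in; nothing more can be done
the job is handed in; nothing more can be done
```

The wide steel canister is closed. I picked the large plain-steel lid up by its knob, set it down in 1 mm steps until it touched the rim (peak contact about 9 N), released it, backed off and handed the job in. The last clock reading before hand-in was 17.5 s, against the 35 s limit.

- **Fully home:** the lid touched down with the fingertips at z = 69.5 mm, the height worked out for a fully seated lid.
- **Level and centred:** after release the plate's slope was about 0.1% and its top was at 63.4 mm (64 mm nominal). Its centre was within about 1 mm of the canister's.
- **Canister not moved:** its axis measured the same before and after, to within 1–2 mm.
- **Small jar, small lid and coloured look-alikes:** I never touched them, and the small jar, small lid and orange lid look unmoved in the last picture. The red and purple lids are outside that picture.
- **One disagreement:** with the lid held above the canister, the top camera's fits of both lid and rim were off by about 4–5 mm. The gripper was in its view, so I relied on the wrist and scene cameras, which agreed on the alignment.

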